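Load two nests from the spring-lift magazine

ROBOT

A 6-joint arm with a two-finger parallel gripper is mounted at the origin on a cart in front of the work surface, level with it; the furniture and walls round the work are solid. World frame = base frame: x ahead of the robot, y to its left, z up, the work surface at z = 0. Lengths are in m, angles in rad, forces in N, time in s.
With the tool pointing down it reaches from about 0.25 to 0.8 m from the base axis. Payload 3.9 kg.
Tool frame: the origin (TCP) lies midway between the tips of the shut fingers; the grasp point (between the pads) lies 19 mm behind it; z points along the fingers, y is the line along which they close (so a half turn about z gives the same grasp; the last joint's range is limited). The gripper opens to 85 mm and grips with 20 to 120 N. Pads are 22 mm wide; open, the fingers measure 114 mm over their backs; the gripper's body (76 mm by 85 mm) begins 54 mm behind the grasp point. The pads swing forward as they close: fully open they stand 13 mm farther back than shut.
Start: joints at [-1.276, 0.26, -0.138, 1.173, 0, 1.571], TCP at [0.153, -0.502, 0.231] pointing down, gripper open.
Joint ranges: [-2.78, 2.78], [-0.83, 1.72], [-1.28, 1.37], [-1.9, 2.12], [-1.57, 1.48], [-3.14, 3.14]. Speed limits (rad/s): [2.57, 2.57, 3.14, 3.14, 3.14, 3.14].

INTERFACE

Orientations are given as a rotation vector (axis times angle).
In Python, from workcell import state, imaging, robot gives the robot as it stands. The module is installed in compiled form; this text tells all that it offers.
- The arm moves only by the tool carry_out, never from a script. Its argument "increments" is a list that holds one entry, the list of rows, each a list of 7 numbers: the finger opening in mm, from 0 to 85.4, then the shift along the tool's x, y, z in units of 30 mm (1.0 is 30 mm), then the turn, a rotation vector about the tool's x, y, z in units of 5 degrees (1.0 is 5 degrees). In form: [[[gripper, x, y, z, ax, ay, az], ...]]. A call has exactly 10 rows; each row shifts and turns the commanded pose from where the row before left it, along the tool's axes as they then stand; what a row does not reach is not made up. A row lasts 1/8 s, in which the tool goes at most 62.5 mm and 10.7 degrees, less where a joint would pass 70% of its speed; a pose out of reach is approached as far as the arm can. A call is refused whole if a number of a shift passes 1 or a number of a turn 1, either way. A call with a gripper value outside its range is refused whole. The fingers move at their own pace and stop on an object; "squeeze" is the grip in N (left out, the last holds). Time passes only in rows, so rows that do not move let the fingers close, or fill a call up. It gives the time, the measured TCP pose, the force, the opening and the grip force at its end, in the units of the state.
- state(): the state, without advancing time (a new reading comes with each control period).
- imaging.capture(name): name is "side" or "top"; returns a dict with "color" (400x640x3 uint8, red, green, blue), "fx", "fy", "cx", "cy" (pixels), "dist" ([k1, k2, p1, p2, k3] as OpenCV has them; the pictures are not rectified), "R" (3x3) and "t" (3): a world point X has camera coordinates R X + t. Camera axes: x right, y down, z forward; pixel columns grow to the right and rows downward; lengths in m; the calibration is good to about 2 mm. A picture is of the moment at which its call begins. There is no depth.
- robot.hand_in(): hands the job in; it is judged then, once.
The state is a dict: "t": time; "joints": joint angles; "dq": joint speeds; "joint_efforts": joint torques, N m; "tcp_pos": TCP position; "eef_rot": TCP orientation; "force": force on the tool from outside, world axes, zero at the start; "ft_torque": the same for the moment, N m; "gripper_width": finger opening in m; "grasp_force": force on a finger pad.
Only numpy, scipy, OpenCV 4.12 (cv2) and the standard library are available. Lean on these libraries where they do the work, as an engineer would, in place of code of your own. Each camera call takes 0.05 s, during which the arm holds its last target. There are 200 camera calls.

TASK

Swing the keeper aside on the spring-lift magazine, lift off the top jaw blank and lay it flat in one of the two empty nests, then take the next blank that the spring has raised and lay it in the other empty nest. Finally swing the keeper back over the stack to its stop. Leave the last two blanks in the magazine, and do not disturb the nest that is already loaded or the other things lying about.

Things in the scene. Friction and masses are not known exactly. Their poses are not given: they have to be found in the camera images.
- magazine: Spring-lift magazine, fixed, place and yaw (under 0.3 rad) vary: grey housing 126 x 58 mm, top 42 mm up, on a dark base 172 x 90 mm; four corner angles rise to 104 mm, 2 mm clear of the stack, whose long sides are open to the fingers for 74 mm at mid-length. Origin on the worktop under the stack's centre; x along the blanks' length, y across (left seen along +x).
- follower (a joint): Height of the black spring plate under the stack, m: about 0 at the start with four blanks (plate top 56 mm up). A soft self-levelling spring raises it by about 14 mm, one blank's thickness, within a second for each blank taken, so the next blank comes to within about 5 mm of the height of the one before. It yields when the stack is pressed (7 mm at the start).
- keeper (a joint): Angle of the keeper, rad: dark level bar 80 x 16 x 5 mm, underside 120 mm up, 8 mm over the stack, on a vertical pivot at the magazine's -x end. 0: at its stop, along +x over the stack, so no blank can be lifted out (starts 0 to 0.1). Grows as it swings to the magazine's -y side; 1.57: along -y, clear of the stack; stop at 1.75. Stays where left (0.04 N m of friction).
- keeper_knob (a point): Centre of the top of the keeper's upright round black knob (16 to 18 mm diameter, 32 mm tall standing on the bar, top 157 mm above the worktop), 75 mm from the pivot.
- keeper_pivot (a point): Point on the keeper's vertical pivot axis, 120 mm above the worktop, 78 mm from the magazine's origin along its -x.
- blank_top: Topmost of four equal aluminium vice-jaw blanks stacked flat in the magazine: 110 x 40 x 14 mm, 0.17 kg, with two bolt holes. Its underside starts about 98 mm above the worktop. Origin at the centre of its underside; x along its 110 mm length, y across its 40 mm width, z up.
- blank_second: The blank below it, the same; underside at the start about 84 mm up. Origin at the centre of its underside; x along its 110 mm length, y across its 40 mm width, z up.
- blank_third: The blank below that, the same; it stays in the magazine. Origin at the centre of its underside; x along its 110 mm length, y across its 40 mm width, z up.
- blank_bottom: The lowest blank, the same; it stays in the magazine. Origin at the centre of its underside; x along its 110 mm length, y across its 40 mm width, z up.
- blank_loaded: An equal blank that already lies in the loaded nest. Origin at the centre of its underside; x along its 110 mm length, y across its 40 mm width, z up.
- nest_a: One of three equal nests in a row left of the magazine, an empty one: dark fixed plate 140 x 66 x 12 mm with four corner stops 6 mm high round a pocket of 116 x 46 mm, its long sides open for 86 mm between the stops. Which nest stands where, and its yaw (under 0.15 rad), vary. Origin at the centre of its underside; x along its length, z up.
- nest_b: One of three equal nests in a row left of the magazine, the other empty one: dark fixed plate 140 x 66 x 12 mm with four corner stops 6 mm high round a pocket of 116 x 46 mm, its long sides open for 86 mm between the stops. Which nest stands where, and its yaw (under 0.15 rad), vary. Origin at the centre of its underside; x along its length, z up.
- nest_full: One of three equal nests in a row left of the magazine, the loaded one: dark fixed plate 140 x 66 x 12 mm with four corner stops 6 mm high round a pocket of 116 x 46 mm, its long sides open for 86 mm between the stops. Which nest stands where, and its yaw (under 0.15 rad), vary. Origin at the centre of its underside; x along its length, z up.
- nest_a_seat (a point): Centre of the seat (pocket floor) of nest_a, 12 mm above the worktop; the blank's underside centre comes here, its length along the nest's x, either way round.
- nest_b_seat (a point): Centre of the seat (pocket floor) of nest_b, 12 mm above the worktop; the blank's underside centre comes here, its length along the nest's x, either way round.
- wheel_hub_0: White spoked wheel hub, 58 mm across, 23 mm high, lying loose between magazine and nests. Bystander. The mill's handwheel and table stand just beyond it: between magazine and nests, carry things past on the robot's side, not over the mill.
- v_block: Steel V-block, 42 x 45 x 38 mm, standing loose to the right of the magazine. Bystander.
- nest_full_seat (a point): Centre of the seat of the loaded nest, 12 mm above the worktop.
- try_square: Small try square, 116 x 75 x 16 mm, lying loose beyond the nests. Bystander.

How it is judged:
On the way, in this order (a step that is already met when the one before it is completed fails the run):
1. the keeper is swung clear of the stack (more than 1.1 rad) while all four blanks are still in the magazine (value of joint keeper above 1.1 rad and horizontal distance between each of blank_top, blank_second and magazine below 0.008 m and z of blank_top in the frame of magazine between 0.08 and 0.12 m and z of blank_second in the frame of magazine between 0.07 and 0.105 m), for 0.2 s.
2. the top blank lies in an empty nest, released, and the second one has risen in the magazine (((horizontal distance between blank_top and nest_a_seat below 0.006 m and z of blank_top in the frame of nest_a_seat between -0.003 and 0.003 m and angle between the x axis of blank_top and the x axis of nest_a, either way round below 0.08 rad and angle between the z axis of blank_top and the z axis of nest_a, either way round below 0.06 rad and linear speed of blank_top below 0.02 m/s) or (horizontal distance between blank_top and nest_b_seat below 0.006 m and z of blank_top in the frame of nest_b_seat between -0.003 and 0.003 m and angle between the x axis of blank_top and the x axis of nest_b, either way round below 0.08 rad and angle between the z axis of blank_top and the z axis of nest_b, either way round below 0.06 rad and linear speed of blank_top below 0.02 m/s)) and contact force between the fingers and blank_top below 0.1 N and value of joint keeper above 0.6 rad and horizontal distance between blank_second and magazine below 0.008 m and z of blank_second in the frame of magazine between 0.088 and 0.12 m), for 0.2 s.
3. the second blank lies in the other empty nest, released, with the keeper still open ((((horizontal distance between blank_top and nest_a_seat below 0.006 m and z of blank_top in the frame of nest_a_seat between -0.003 and 0.003 m and angle between the x axis of blank_top and the x axis of nest_a, either way round below 0.08 rad and angle between the z axis of blank_top and the z axis of nest_a, either way round below 0.06 rad and linear speed of blank_top below 0.02 m/s) and (horizontal distance between blank_second and nest_b_seat below 0.006 m and z of blank_second in the frame of nest_b_seat between -0.003 and 0.003 m and angle between the x axis of blank_second and the x axis of nest_b, either way round below 0.08 rad and angle between the z axis of blank_second and the z axis of nest_b, either way round below 0.06 rad and linear speed of blank_second below 0.02 m/s)) or ((horizontal distance between blank_top and nest_b_seat below 0.006 m and z of blank_top in the frame of nest_b_seat between -0.003 and 0.003 m and angle between the x axis of blank_top and the x axis of nest_b, either way round below 0.08 rad and angle between the z axis of blank_top and the z axis of nest_b, either way round below 0.06 rad and linear speed of blank_top below 0.02 m/s) and (horizontal distance between blank_second and nest_a_seat below 0.006 m and z of blank_second in the frame of nest_a_seat between -0.003 and 0.003 m and angle between the x axis of blank_second and the x axis of nest_a, either way round below 0.08 rad and angle between the z axis of blank_second and the z axis of nest_a, either way round below 0.06 rad and linear speed of blank_second below 0.02 m/s))) and contact force between the fingers and blank_top below 0.1 N and contact force between the fingers and blank_second below 0.1 N and value of joint keeper above 0.6 rad), for 0.2 s.
At the end, for the whole second after the job is handed in: Top and second blank lie flat in the two empty nests, one each (6 mm, 0.08 rad, underside 3 mm), released and at rest; keeper within 0.2 rad of its stop over the stack; the last two blanks still in the magazine (8 mm), raised by the spring (follower over 18 mm); loaded blank still seated ((((horizontal distance between blank_top and nest_a_seat below 0.006 m and z of blank_top in the frame of nest_a_seat between -0.003 and 0.003 m and angle between the x axis of blank_top and the x axis of nest_a, either way round below 0.08 rad and angle between the z axis of blank_top and the z axis of nest_a, either way round below 0.06 rad and linear speed of blank_top below 0.02 m/s) and (horizontal distance between blank_second and nest_b_seat below 0.006 m and z of blank_second in the frame of nest_b_seat between -0.003 and 0.003 m and angle between the x axis of blank_second and the x axis of nest_b, either way round below 0.08 rad and angle between the z axis of blank_second and the z axis of nest_b, either way round below 0.06 rad and linear speed of blank_second below 0.02 m/s)) or ((horizontal distance between blank_top and nest_b_seat below 0.006 m and z of blank_top in the frame of nest_b_seat between -0.003 and 0.003 m and angle between the x axis of blank_top and the x axis of nest_b, either way round below 0.08 rad and angle between the z axis of blank_top and the z axis of nest_b, either way round below 0.06 rad and linear speed of blank_top below 0.02 m/s) and (horizontal distance between blank_second and nest_a_seat below 0.006 m and z of blank_second in the frame of nest_a_seat between -0.003 and 0.003 m and angle between the x axis of blank_second and the x axis of nest_a, either way round below 0.08 rad and angle between the z axis of blank_second and the z axis of nest_a, either way round below 0.06 rad and linear speed of blank_second below 0.02 m/s))) and contact force between the fingers and blank_top below 0.1 N and contact force between the fingers and blank_second below 0.1 N and value of joint keeper below 0.2 rad and velocity of joint keeper below 0.05 rad/s and value of joint follower above 0.018 m and horizontal distance between each of blank_third, blank_bottom and magazine below 0.008 m and z of blank_third in the frame of magazine between 0.083 and 0.113 m and z of blank_bottom in the frame of magazine between 0.069 and 0.099 m and linear speed of each of blank_third, blank_loaded below 0.02 m/s and horizontal distance between blank_loaded and nest_full_seat below 0.006 m and z of blank_loaded in the frame of nest_full_seat between -0.003 and 0.003 m and angle between the x axis of blank_loaded and the x axis of nest_full, either way round below 0.08 rad and angle between the z axis of blank_loaded and the z axis of nest_full, either way round below 0.06 rad); the robot touches nothing.
It fails at once if the blank in the loaded nest is moved by more than 12 mm (distance of blank_loaded from where it was at the start of the episode above 0.012 m).
It fails at once if one of the last two blanks leaves the magazine (horizontal distance between any of blank_third, blank_bottom and magazine above 0.03 m).
It fails at once if the white spoked wheel hub is moved by more than 20 mm (distance of wheel_hub_0 from where it was at the start of the episode above 0.02 m).
It fails at once if the V-block is moved by more than 20 mm (distance of v_block from where it was at the start of the episode above 0.02 m).
It fails at once if the try square is moved by more than 20 mm (distance of try_square from where it was at the start of the episode above 0.02 m).
It also fails if it takes over 72 s, if anything falls off the work surface, if the arm or the gripper's body presses on something with over 40 N, if the wrist force passes 120 N, or if a joint passes its speed limit or range.

## Working session

There is one attempt and no reset: what is moved stays moved. The work goes in short steps, Python scripts to look and compute and a tool call to move; the robot and the scene stay as the last step left them, time stands still between calls to the robot, and variables do not carry over. Pictures are saved under pics/ and viewed, at most 10 in all, crops included, and the job is handed in when it is done.

Besides the shell and the picture viewer there is one more tool, called after ">>>" as name([rows], argument=value, ...), one row to a line, values as JSON. carry_out: Moves the arm, as the interface text tells. Its arguments: {"type":"object","properties":{"increments":{"type":"array","items":{"type":"array","items":{"type":"array","items":{"type":"number"}}}},"squeeze":{"type":"number"}},"required":["increments"]}

```bash
mkdir -p pics; python3 - <<'E'
from workcell import state, imaging
import cv2
s=state();print({k:(s[k]) for k in('t','tcp_pos','eef_rot','gripper_width')})
for n in('top','side'):
    c=imaging.capture(n);cv2.imwrite(f'pics/{n}0.png',c['color'][:,:,::-1])
    print(n,c['fx'],c['fy'],c['cx'],c['cy'],c['dist'],c['R'],c['t'])
E
```

```text
{'t': 0.0, 'tcp_pos': array([ 0.15232569, -0.50167385,  0.23045489]), 'eef_rot': array([-3.10557326e+00, -4.61038635e-01,  4.49771840e-04]), 'gripper_width': 0.08574927491268176}
top 392.9365429586866 392.9365429586866 329.3060615256626 201.8301171039049 [0.03064858 0.         0.         0.         0.        ] [[ 0.0031132  -0.99999291 -0.00211916]
 [-0.98634273 -0.00272171 -0.16468335]
 [ 0.16467642  0.00260291 -0.98634421]] [0.01572592 0.53430968 1.34305569]
side 511.2080562568284 511.2080562568284 316.1209246549677 197.300670985277 [0.04479426 0.         0.         0.         0.        ] [[ 0.97546253 -0.21930999  0.01939015]
 [-0.07535608 -0.41532579 -0.90654617]
 [ 0.20686786  0.88284065 -0.42166109]] [-0.50840638  0.14483991  1.43930068]
```

View pics/top0.png

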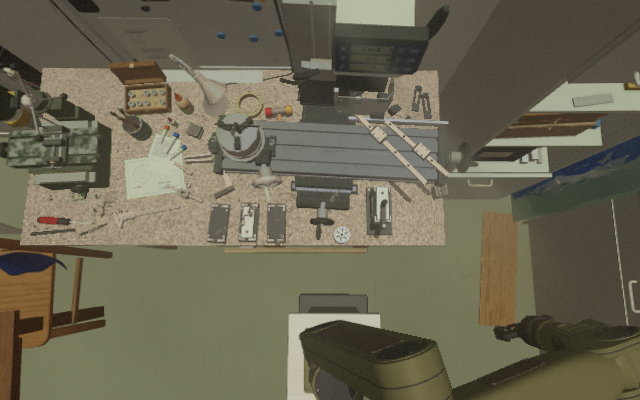

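View pics/side0.png

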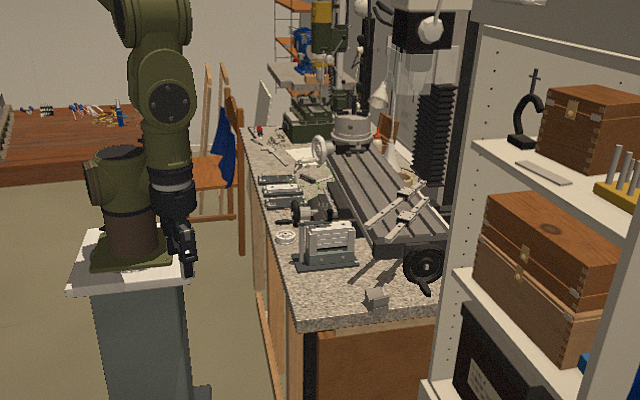

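The top view shows the nests at about (219,223), (249,222, loaded) and (277,223), the magazine at about (380,208) and the hub at (342,234). In the side view the magazine is at about (327,240). I'll zoom in.

```bash
python3 - <<'E'
import cv2,numpy as np
a=cv2.imread('pics/top0.png')
n=cv2.resize(a[195:250,200:300],None,fx=8,fy=8,interpolation=cv2.INTER_CUBIC)[:440]
m=cv2.resize(a[180:240,360:400],None,fx=10,fy=10,interpolation=cv2.INTER_CUBIC)
cv2.imwrite('pics/cn.png',np.clip(n*1.6,0,255).astype('u1'));
b=cv2.imread('pics/side0.png')
k=cv2.resize(b[205:275,285:365],None,fx=5,fy=8,interpolation=cv2.INTER_CUBIC)
k=cv2.resize(k,(400,600)); 
cv2.imwrite('pics/cm.png',np.clip(np.hstack([m,k])*1.4,0,255).astype('u1'))
E
```

```text
(no output)
```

View pics/cn.png

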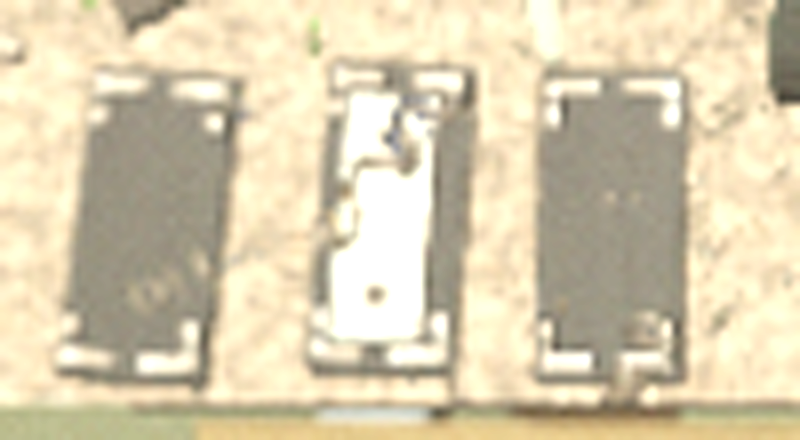

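View pics/cm.png

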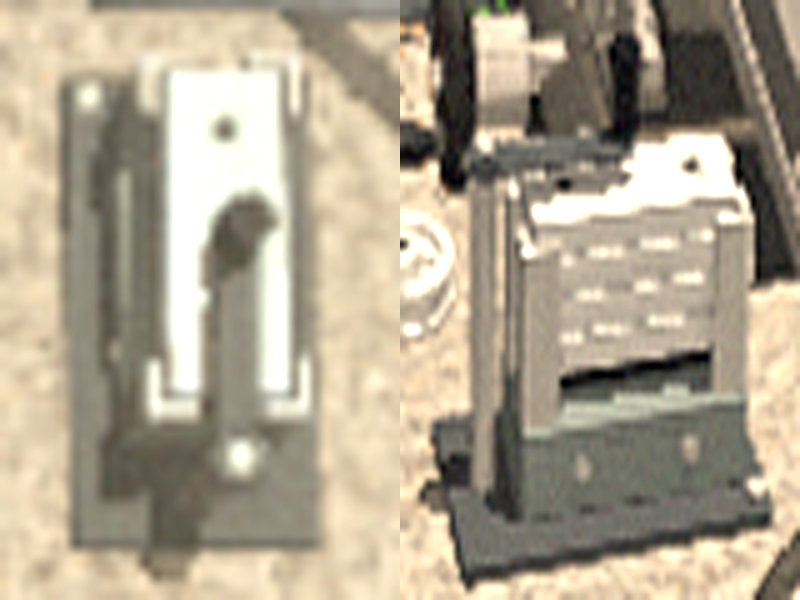

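The left crop shows the nests in the order empty, loaded, empty from the left. The right crop shows the keeper along +x over the stack, with its pivot screw at about (383.5,225) and the knob at about (384,202) in top-view pixels. Next I'll measure positions.

```bash
cat > h.py <<'E'
from workcell import state, imaging
import cv2,numpy as np
from scipy.spatial.transform import Rotation as Ro
def cast(c,px,z):
    K=np.array([[c['fx'],0,c['cx']],[0,c['fy'],c['cy']],[0,0,1]])
    u=cv2.undistortPoints(np.array(px,float).reshape(-1,1,2),K,np.array(c['dist'])).reshape(-1,2)
    d=np.c_[u,np.ones(len(u))]@c['R']; C=-c['R'].T@c['t']
    return C+d*((z-C[2])/d[:,2])[:,None]
def proj(c,X):
    K=np.array([[c['fx'],0,c['cx']],[0,c['fy'],c['cy']],[0,0,1]])
    return cv2.projectPoints(np.array(X,float).reshape(-1,1,3),cv2.Rodrigues(c['R'])[0],c['t'],K,np.array(c['dist']))[0].reshape(-1,2)
def rect(P):
    """min-area rectangle of world xy points: centre mm, long, short mm, yaw of long side"""
    (c,s,a)=cv2.minAreaRect((P[:,:2]*1000).astype(np.float32))
    if s[0]<s[1]: s=s[::-1];a+=90
    return np.round(c,1),np.round(s,1),round((np.deg2rad(a)+np.pi/2)%np.pi-np.pi/2,3)
def crop(c,x0,y0,x1,y1,f=8):
    return cv2.resize(c['color'][y0:y1,x0:x1],None,fx=f,fy=f,interpolation=cv2.INTER_CUBIC)
def unc(p,x0,y0,f=8): return (np.array(p,float)+.5)/f-.5+[x0,y0]
def go(target,yaw=None):
    """increments from measured pose to world target with tool down at x-heading yaw"""
    s=state();R=Ro.from_rotvec(s['eef_rot']);d=np.array(target)-s['tcp_pos']
    print('t',round(s['t'],2),'tcp',s['tcp_pos'].round(4),'rot',s['eef_rot'].round(3),'w',s['gripper_width'].round(4),'F',np.round(s['force'],1))
    print('shift units in tool axes',(R.inv().apply(d)/.03).round(2))
    if yaw is not None:
        T=Ro.from_matrix([[np.cos(yaw),np.sin(yaw),0],[np.sin(yaw),-np.cos(yaw),0],[0,0,-1]])
        print('turn units',(np.rad2deg((R.inv()*T).as_rotvec())/5).round(2))
E
python3 - <<'E'
from h import *
c=imaging.capture('top');print('cam',(-c['R'].T@c['t']).round(3))
# nests
x0,y0,x1,y1=200,195,300,248
g=cv2.cvtColor(crop(c,x0,y0,x1,y1),cv2.COLOR_RGB2GRAY)
hsv=cv2.cvtColor(crop(c,x0,y0,x1,y1),cv2.COLOR_RGB2HSV)
for p in [(150,240),(610,240),(285,240),(450,240),(120,85),(660,240),(350,240)]: print(p,g[p[1],p[0]],hsv[p[1],p[0]])
for th in (105,115,125):
    m=(g<th).astype('u1')
    m=cv2.morphologyEx(m,cv2.MORPH_OPEN,np.ones((9,9)))
    m=cv2.morphologyEx(m,cv2.MORPH_CLOSE,np.ones((25,25)))
    for k in cv2.findContours(m,cv2.RETR_EXTERNAL,cv2.CHAIN_APPROX_NONE)[0]:
        if cv2.contourArea(k)>9000: print(th,cv2.boundingRect(k),*rect(cast(c,unc(k.reshape(-1,2),x0,y0),.012)))
for nm,q in dict(L=[(95,72),(240,80),(207,384),(57,372)],M=[(333,66),(474,68),(452,375),(308,370)],R=[(543,70),(687,72),(684,383),(535,380)]).items():
    print(nm,*rect(cast(c,unc(q,x0,y0),.012)))
u=lambda p:unc(p,360,180,10)
print('blank',*rect(cast(c,u([(166,70),(285,70),(296,392),(165,392)]),.112)))
print('angles',*rect(cast(c,u([(138,55),(300,52),(313,413),(147,417)]),.104)))
print('base',*rect(cast(c,u([(62,72),(313,75),(322,548),(72,548)]),.01)))
print('pivot',cast(c,u([(241,457)]),.127).round(4),'knob',cast(c,u([(256,212)]),.157).round(4))
E
```

```text
cam [0.306 0.014 1.413]
(150, 240) 90 [20 40 95]
(610, 240) 96 [ 25  43 100]
(285, 240) 139 [ 19  62 151]
(450, 240) 95 [22 39 99]
(120, 85) 163 [ 23  41 170]
(660, 240) 96 [ 22  38 100]
(350, 240) 134 [ 25  42 139]
105 (64, 76, 232, 348) [452.5 398. ] [156.2 102.8] 0.012
105 (312, 75, 392, 349) [453.3 252.4] [174.  156.1] -1.569
115 (59, 72, 260, 352) [453.6 393.3] [157.2 115.5] 0.001
115 (308, 62, 492, 362) [454.6 230.4] [218.9 161.5] 1.548
125 (0, 59, 800, 365) [456.8 299.4] [353.1 163.3] -1.569
L [462.5 414.4] [136.7  66.7] -0.061
M [466.4 306.4] [138.5  63.9] -0.037
R [463.3 207.4] [140.9  66.1] 0.004
blank [ 521.  -160.3] [109.4  43.6] 0.003
angles [ 521.3 -160.4] [124.2  55.5] 0.013
base [ 509.5 -161. ] [173.3  91.2] 0.004
pivot [[ 0.443  -0.1615  0.127 ]] knob [[ 0.5195 -0.1638  0.157 ]]
```

```bash
cat >> h.py <<'E'
def edge(c,g,off,a,b,half=14,f=8,sgn=0):
    """sub-pixel dark/bright edge along segment a-b in crop g: strongest gradient across it, robust line; returns 2 image px"""
    a,b=np.array(a,float),np.array(b,float);t=(b-a)/np.hypot(*(b-a));n=np.array([-t[1],t[0]])
    s=np.linspace(0,np.hypot(*(b-a)),80);h=np.arange(-half,half+1)
    P=a+s[:,None,None]*t+h[None,:,None]*n
    I=cv2.remap(g,P[...,0].astype('f4'),P[...,1].astype('f4'),cv2.INTER_LINEAR).astype(float)
    I=cv2.GaussianBlur(I,(0,0),3);G=np.gradient(I,axis=1);G=np.abs(G) if sgn==0 else np.maximum(G*sgn,0)
    o=(G**2*h).sum(1)/(G**2).sum(1)
    Q=(a+s[:,None]*t+o[:,None]*n).astype('f4')
    vx,vy,x,y=cv2.fitLine(Q,cv2.DIST_HUBER,0,.01,.01).ravel()
    d=np.array([vx,vy]);q=np.array([x,y]);e=[q+d*((p-q)@d) for p in(a,b)]
    return unc(e,*off,f)
E
python3 - <<'E'
from h import *
g=0
for i in range(4): c=imaging.capture('top');g=g+crop(c,200,195,300,248).astype(float)
g=(g.mean(2)/4).astype('f4');off=(200,195)
N=dict(L=[(95,72),(240,80),(207,384),(57,372)],M=[(333,66),(474,68),(452,375),(308,370)],R=[(543,70),(687,72),(684,383),(535,380)])
for nm,(tl,tr,br,bl) in N.items():
    tl,tr,br,bl=map(np.array,(tl,tr,br,bl)); m=lambda p,q,t:p+(q-p)*t
    l=cast(c,edge(c,g,off,m(tl,bl,.2),m(tl,bl,.8)),.012)[:,:2]; r=cast(c,edge(c,g,off,m(tr,br,.2),m(tr,br,.8)),0.)[:,:2]
    t=cast(c,edge(c,g,off,m(tl,tr,.1),m(tl,tr,.9)),.012)[:,:2]; b=cast(c,edge(c,g,off,m(bl,br,.1),m(bl,br,.9)),0.)[:,:2]
    yw=[np.arctan2(*(e[0]-e[1])[::-1]) for e in(l,r)]; ye=[np.arctan2(*(e[0]-e[1])) for e in (t,b)]
    cy=(l.mean(0)+r.mean(0))/2; cx=(t.mean(0)+b.mean(0))/2
    print(nm,'yaws',np.round(yw,3),np.round(ye,3),'centre',(cx[0]*1e3).round(1),(cy[1]*1e3).round(1),(cx*1e3).round(1),(cy*1e3).round(1),'size',((t-b).mean(0)*1e3).round(1),((l-r).mean(0)*1e3).round(1))
E
```

```text
L yaws [-0.08  -0.063] [0.051 0.064] centre 463.3 415.2 [463.3 415.7] [462.9 415.2] size [134.6 -12.4] [ 3.3 65.3]
M yaws [-0.033 -0.043] [ 0.05  -0.003] centre 466.6 306.5 [466.6 307.6] [466.4 306.5] size [136.4  -7.9] [ 0.3 64.6]
R yaws [0.027 0.009] [0.016 0.026] centre 462.9 208.7 [462.9 208.5] [463.7 208.7] size [137.4  -0.5] [-0.4 66.8]
```

```bash
python3 -c "
from h import *
go([.518,-.1635,.235],.005);print(state()['joints'].round(3))"
```

```text
Traceback (most recent call last):
  File "h.py", line 23, in go
    print('t',round(s['t'],2),'tcp',s['tcp_pos'].round(4),'rot',s['eef_rot'].round(3),'w',s['gripper_width'].round(4),'F',np.round(s['force'],1))
                                                                                          ^^^^^^^^^^^^^^^^^^^^^^^^
AttributeError: 'float' object has no attribute 'round'
```

```bash
sed -i "s/s\['gripper_width'\].round(4)/round(s['gripper_width'],4)/" h.py
sed -i "s|^        print('turn units'.*|        print('turn units',(np.rad2deg((R.inv()*T).as_rotvec())/5).round(2),'shift after turn',(T.inv().apply(d)/.03).round(2))|" h.py
python3 -c "
from h import *
go([.518,-.1635,.235],.005);print(state()['joints'].round(3))"
```

```text
t 0.35 tcp [ 0.1525 -0.5022  0.2311] rot [-3.107 -0.461  0.   ] w 0.0854 F [ 0.4 -0.5  0.6]
shift units in tool axes [14.94 -7.26 -0.13]
turn units [-0.01  0.    3.32] shift after turn [ 12.24 -11.23  -0.13]
[-1.276  0.26  -0.138  1.173 -0.     1.571]
```

>>> carry_out([
  [[85, 0, 0, 0, 0, 0, 0.83], [85, 0, 0, 0, 0, 0, 0.83], [85, 0, 0, 0, 0, 0, 0.83], [85, 0, 0, 0, 0, 0, 0.83], [85, 1, -1, 0, 0, 0, 0], [85, 1, -1, 0, 0, 0, 0], [85, 1, -1, 0, 0, 0, 0], [85, 1, -1, 0, 0, 0, 0], [85, 1, -1, 0, 0, 0, 0], [85, 1, -1, 0, 0, 0, 0]],
], squeeze=20)

```text
t: 1.6
tcp_pos: [0.3325, -0.3204, 0.2314]
eef_rot: [3.141, 0.008, 0.001]
force: [0.3, 0.1, -0.0]
gripper_width: 0.0851
grasp_force: 0.0
```

>>> carry_out([
  [[85, 0.9, -0.8, 0, 0, 0, 0], [85, 0.9, -0.8, 0, 0, 0, 0], [85, 0.9, -0.8, 0, 0, 0, 0], [85, 0.9, -0.7, 0, 0, 0, 0], [85, 0.9, -0.7, 0, 0, 0, 0], [85, 0.9, -0.7, 0, 0, 0, 0], [85, 0.84, -0.7, 0, 0, 0, 0], [85, 0, 0, 0, 0, 0, 0], [85, 0, 0, 0, 0, 0, 0], [85, 0, 0, 0, 0, 0, 0]],
])

```text
t: 2.85
tcp_pos: [0.5172, -0.165, 0.2313]
eef_rot: [3.141, 0.006, -0.001]
force: [0.4, 0.2, -0.4]
gripper_width: 0.085
grasp_force: 0.0
```

```bash
python3 -c "
from h import *
go([.518,-.1635,.132],.005);print(state()['joints'].round(3))"
```

```text
t 2.85 tcp [ 0.5172 -0.165   0.2313] rot [ 3.141e+00  6.000e-03 -1.000e-03] w 0.085 F [ 0.4  0.2 -0.4]
shift units in tool axes [ 0.03 -0.05  3.31]
turn units [ 0.    0.01 -0.01] shift after turn [ 0.03 -0.05  3.31]
[-0.309  0.291 -0.094  1.186 -0.     2.829]
```

>>> carry_out([
  [[45, 0, 0, 0, 0, 0, -1], [45, 0, 0, 0, 0, 0, -1], [45, 0, 0, 0, 0, 0, -1], [45, 0, 0, 0, 0, 0, -1], [45, 0, 0, 0, 0, 0, -1], [45, 0, 0, 0, 0, 0, -1], [45, 0, 0, 0, 0, 0, -1], [45, 0, 0, 0, 0, 0, -1], [45, 0, 0, 0, 0, 0, -1], [45, 0, 0, 0, 0, 0, -1]],
])

```text
t: 4.1
tcp_pos: [0.5173, -0.1652, 0.2315]
eef_rot: [2.843, 1.337, -0.0]
force: [-0.1, -0.1, -0.3]
gripper_width: 0.0452
grasp_force: 0.0
```

>>> carry_out([
  [[45, 0, 0, 0, 0, 0, -1], [45, 0, 0, 0, 0, 0, -1], [45, 0, 0, 0, 0, 0, -1], [45, 0, 0, 0, 0, 0, -1], [45, 0, 0, 0, 0, 0, -1], [45, 0, 0, 0, 0, 0, -1], [45, 0, 0, 0, 0, 0, -1], [45, 0, 0, 0, 0, 0, -1], [45, 0, 0, 1, 0, 0, 0], [45, 0, 0, 0.7, 0, 0, 0]],
])

```text
t: 5.35
tcp_pos: [0.5172, -0.1652, 0.1797]
eef_rot: [-2.217, -2.225, 0.0]
force: [0.1, -0.0, 0.0]
gripper_width: 0.0448
grasp_force: 0.0
```

```bash
python3 - <<'E'
from h import *
go([.518,-.1635,.132],1.575)
for n,b in (('top',(340,160,440,240)),('side',(270,180,380,270))):
    c=imaging.capture(n);cv2.imwrite('pics/k_%s.png'%n,crop(c,*b,7)[:,:,::-1])
a=[cv2.imread('pics/k_%s.png'%n) for n in('top','side')]
a=[cv2.resize(i,(400,int(400*i.shape[0]/i.shape[1]))) for i in a];h=min(i.shape[0] for i in a)
cv2.imwrite('pics/k.png',np.clip(np.hstack([cv2.resize(i,(400,330)) for i in a])*1.4,0,255).astype('u1'))
E
```

```text
t 5.35 tcp [ 0.5172 -0.1652  0.1797] rot [-2.217 -2.225  0.   ] w 0.0448 F [ 0.1 -0.   0. ]
shift units in tool axes [0.06 0.03 1.59]
turn units [-0.    0.   -0.01] shift after turn [0.06 0.03 1.59]
```

View pics/k.png

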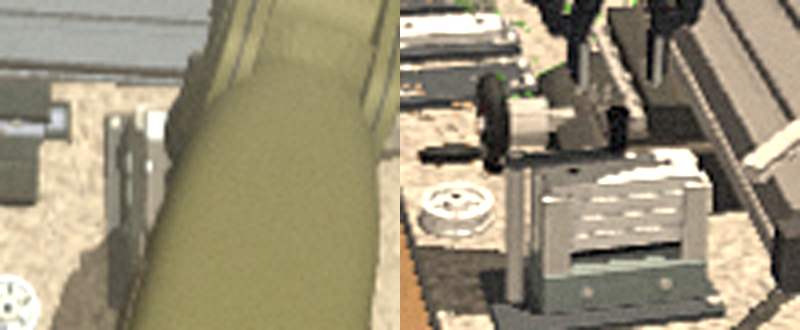

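The side view shows the open fingers at crop x of about 580 and 655, with the knob centred between them at 617. I'll lower and grip it.

>>> carry_out([
  [[45, 0, 0, 0.8, 0, 0, 0], [45, 0, 0, 0.8, 0, 0, 0], [45, 0, 0, 0, 0, 0, 0], [10, 0, 0, 0, 0, 0, 0], [10, 0, 0, 0, 0, 0, 0], [10, 0, 0, 0, 0, 0, 0], [10, 0, 0, 0, 0, 0, 0], [10, 0, 0, 0, 0, 0, 0], [10, 0, 0, 0, 0, 0, 0], [10, 0, 0, 0, 0, 0, 0]],
], squeeze=20)

```text
t: 6.7
tcp_pos: [0.5183, -0.1649, 0.1338]
eef_rot: [2.215, 2.226, 0.0]
force: [-3.9, -0.7, 6.1]
gripper_width: 0.0156
grasp_force: 19.6
```

>>> carry_out([
  [[10, -0.22, -0.01, 0, 0, 0, 1], [10, -0.22, -0.01, 0, 0, 0, 1], [10, -0.22, -0.01, 0, 0, 0, 1], [10, -0.22, -0.01, 0, 0, 0, 1], [10, -0.22, -0.01, 0, 0, 0, 1], [10, -0.22, -0.01, 0, 0, 0, 1], [10, -0.22, -0.01, 0, 0, 0, 1], [10, -0.22, -0.01, 0, 0, 0, 1], [10, -0.22, -0.01, 0, 0, 0, 1], [10, -0.22, -0.01, 0, 0, 0, 1]],
])

```text
t: 7.95
tcp_pos: [0.489, -0.2202, 0.1336]
eef_rot: [-2.945, -1.078, 0.001]
force: [-7.0, 7.2, 12.5]
gripper_width: 0.016
grasp_force: 20.1
```

>>> carry_out([
  [[10, -0.22, -0.01, 0, 0, 0, 1], [10, -0.22, -0.01, 0, 0, 0, 1], [10, -0.22, -0.01, 0, 0, 0, 1], [10, -0.22, -0.01, 0, 0, 0, 1], [10, -0.22, -0.01, 0, 0, 0, 1], [10, -0.22, -0.01, 0, 0, 0, 1], [10, -0.22, -0.01, 0, 0, 0, 1], [10, 0, 0, 0, 0, 0, 0], [10, 0, 0, 0, 0, 0, 0], [10, 0, 0, 0, 0, 0, 0]],
])

```text
t: 9.2
tcp_pos: [0.4482, -0.2355, 0.1335]
eef_rot: [-3.129, -0.149, -0.001]
force: [-4.4, 12.5, 12.0]
gripper_width: 0.0155
grasp_force: 20.2
```

>>> carry_out([
  [[45, 0, 0, 0, 0, 0, 0], [45, 0, 0, 0, 0, 0, 0], [45, 0, 0, 0, 0, 0, 0], [45, 0, 0, -0.8, 0, 0, 0], [45, 0, 0, -1, 0, 0, 0], [45, 0, 0, -1, 0, 0, 0], [85, 0, 0, -1, 0, 0, 0.5], [85, 0, 0, 0, 0, 0, 0.53], [85, 0, 0, 0, 0, 0, 0], [85, 0, 0, 0, 0, 0, 0]],
])

```text
t: 10.45
tcp_pos: [0.4488, -0.2401, 0.2457]
eef_rot: [-3.141, -0.005, 0.002]
force: [-0.1, -0.2, 0.4]
gripper_width: 0.0849
grasp_force: 0.0
```

```bash
python3 - <<'E'
from h import *
go([.521,-.1605,.24],.005)
c=imaging.capture('top');cv2.imwrite('pics/k2.png',np.clip(crop(c,350,170,450,240,7)[:,:,::-1]*1.4,0,255).astype('u1'))
c=imaging.capture('side');cv2.imwrite('pics/s2.png',c['color'][:,:,::-1])
E
```

```text
t 10.45 tcp [ 0.4488 -0.2401  0.2457] rot [-3.141e+00 -5.000e-03  2.000e-03] w 0.0849 F [-0.1 -0.2  0.4]
shift units in tool axes [ 2.41 -2.65  0.19]
turn units [-0.01  0.01 -0.02] shift after turn [ 2.42 -2.64  0.19]
```

View pics/k2.png

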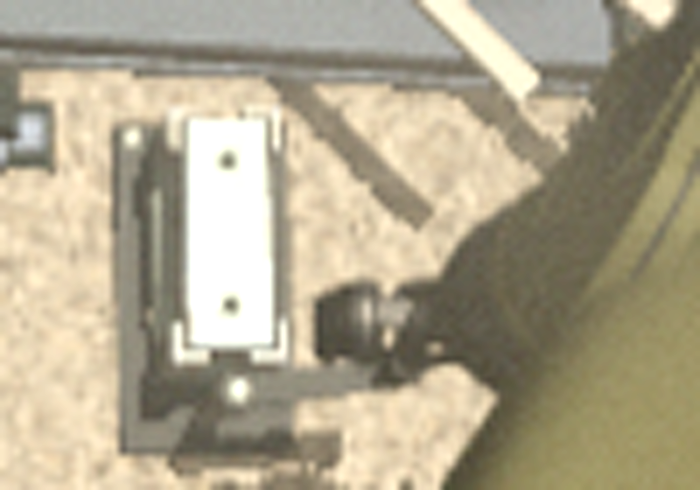

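The keeper is clear, pointing right from its pivot at crop (237,388). The whole blank is visible at crop (187..274, 118..348), so I'll fit its edges.

```bash
python3 - <<'E'
from h import *
c=imaging.capture('top');g=crop(c,350,170,450,240,7).mean(2).astype('f4');off=(350,170)
tl,tr,br,bl=map(np.array,[(187,118),(271,118),(274,348),(190,348)]);m=lambda p,q,t:p+(q-p)*t
E=[cast(c,edge(c,g,off,m(p,q,.2),m(p,q,.8),8,7),.112)[:,:2]*1e3 for p,q in((tl,bl),(tr,br),(tl,tr),(bl,br))]
l,r,t,b=E;print('yaw',[np.arctan2(*(e[0]-e[1])[::-1]).round(3) for e in(l,r)],'c',((t+b).mean(0)/2).round(1),((l+r).mean(0)/2).round(1),'size',(t-b).mean(0).round(1),(l-r).mean(0).round(1))
E
```

```text
yaw [np.float64(-0.013), np.float64(-0.002)] c [ 520.2 -161.2] [ 520.1 -160.7] size [110.6  -0.7] [-0.1 40.2]
```

>>> carry_out([
  [[85, 0.8, -0.88, 0, 0, 0, 0], [85, 0.8, -0.88, 0, 0, 0, 0], [85, 0.78, -0.88, 0, 0, 0, 0], [85, 0, 0, 1, 0, 0, 0], [85, 0, 0, 1, 0, 0, 0], [85, 0, 0, 1, 0, 0, 0], [85, 0, 0, 1, 0, 0, 0], [85, 0, 0, 0.5, 0, 0, 0], [85, 0, 0, 0, 0, 0, 0], [85, 0, 0, 0, 0, 0, 0]],
])

```text
t: 11.85
tcp_pos: [0.5213, -0.1611, 0.1124]
eef_rot: [3.141, 0.004, 0.003]
force: [0.2, -0.3, 0.4]
gripper_width: 0.0851
grasp_force: 0.0
```

```bash
python3 - <<'E'
from h import *
go([.520,-.161,.098],-.005)
c=imaging.capture('side');cv2.imwrite('pics/s3.png',np.clip(crop(c,280,170,380,270,6)[:,:,::-1]*1.3,0,255).astype('u1'))
E
```

```text
t 11.85 tcp [ 0.5213 -0.1611  0.1124] rot [3.141e+00 4.000e-03 3.000e-03] w 0.0851 F [ 0.2 -0.3  0.4]
shift units in tool axes [-0.04 -0.    0.48]
turn units [ 0.01 -0.02  0.09] shift after turn [-0.04 -0.    0.48]
```

View pics/s3.png

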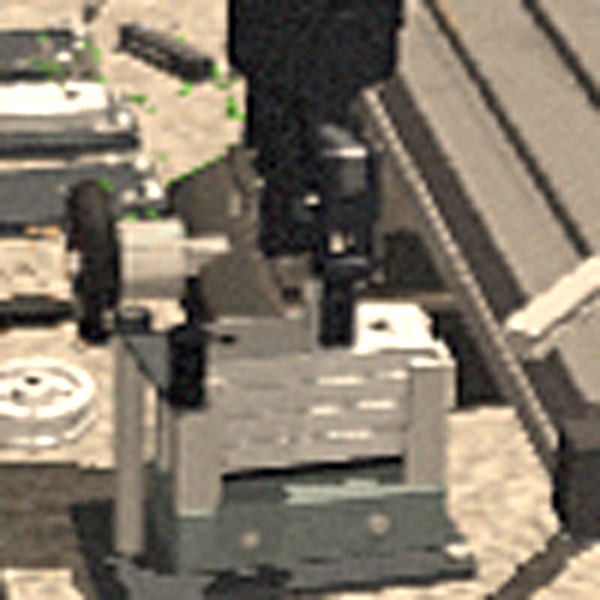

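The near finger's tip is at crop (335,345), just outside and above the top blank's near edge, and the keeper is clear. I'll lower and grip the blank.

>>> carry_out([
  [[85, -0.04, 0, 0.24, 0, 0, 0.04], [85, 0, 0, 0.24, 0, 0, 0.05], [85, 0, 0, 0, 0, 0, 0], [30, 0, 0, 0, 0, 0, 0], [30, 0, 0, 0, 0, 0, 0], [30, 0, 0, 0, 0, 0, 0], [30, 0, 0, 0, 0, 0, 0], [30, 0, 0, 0, 0, 0, 0], [30, 0, 0, 0, 0, 0, 0], [30, 0, 0, 0, 0, 0, 0]],
], squeeze=50)

```text
t: 13.15
tcp_pos: [0.5193, -0.1608, 0.0969]
eef_rot: [-3.142, 0.008, -0.0]
force: [0.9, 0.4, -1.4]
gripper_width: 0.0382
grasp_force: 56.2
```

>>> carry_out([
  [[30, 0, 0, -0.3, 0, 0, 0], [30, 0, 0, -0.5, 0, 0, 0], [30, 0, 0, -0.8, 0, 0, 0], [30, 0, 0, -1, 0, 0, 0], [30, 0, 0, -1, 0, 0, 0], [30, 0, 0, 0, 0, 0, 0], [30, 0, 0, 0, 0, 0, 0], [30, 0, 0, 0, 0, 0, 0], [30, 0, 0, 0, 0, 0, 0], [30, 0, 0, 0, 0, 0, 0]],
])

```text
t: 14.4
tcp_pos: [0.5188, -0.1607, 0.2043]
eef_rot: [-3.141, 0.008, 0.002]
force: [0.7, 0.6, -1.2]
gripper_width: 0.0382
grasp_force: 56.0
```

```bash
python3 - <<'E'
from h import *
go([.32,-.161,.21],-.005)
c=imaging.capture('side');cv2.imwrite('pics/s4.png',np.clip(crop(c,280,150,380,270,5)[:,:,::-1]*1.3,0,255).astype('u1'))
E
```

```text
t 14.4 tcp [ 0.5188 -0.1607  0.2043] rot [-3.141e+00  8.000e-03  2.000e-03] w 0.0382 F [ 0.7  0.6 -1.2]
shift units in tool axes [-6.63  0.05 -0.18]
turn units [-0.    0.01 -0.  ] shift after turn [-6.63  0.04 -0.19]
```

View pics/s4.png

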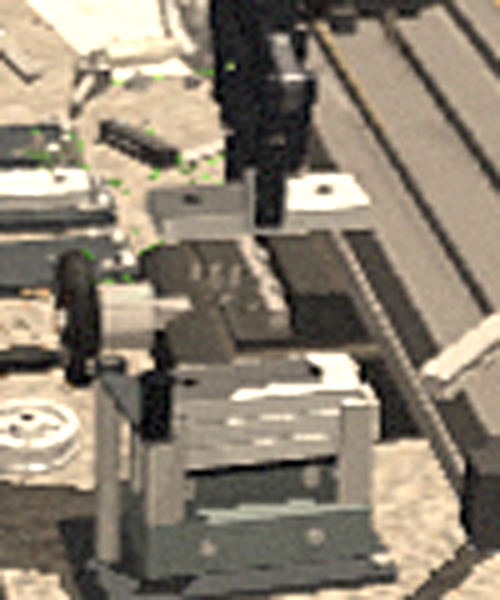

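One blank is in the hand, level, with its ends at crop (155,210) and (370,215). The other three have risen in the magazine. I'll carry it round on the robot's side.

>>> carry_out([
  [[30, -1, 0, 0, 0, 0, 0], [30, -1, 0, 0, 0, 0, 0], [30, -1, 0, 0, 0, 0, 0], [30, -1, 0, 0, 0, 0, 0], [30, -1, 0, 0, 0, 0, 0], [30, -1, 0, -0.2, 0, 0, 0], [30, -1, 0, 0, 0, 0, 0], [30, 0, -1, 0, 0, 0, 0], [30, 0, -1, 0, 0, 0, 0], [30, 0, -1, 0, 0, 0, 0]],
])

```text
t: 15.7
tcp_pos: [0.3095, -0.069, 0.2111]
eef_rot: [3.142, -0.01, 0.001]
force: [0.6, 0.3, -1.9]
gripper_width: 0.0382
grasp_force: 55.9
```

>>> carry_out([
  [[30, 0, -1, 0, 0, 0, 0], [30, 0, -1, 0, 0, 0, 0], [30, 0, -1, 0, 0, 0, 0], [30, 0, -1, 0, 0, 0, 0], [30, 0, -1, 0, 0, 0, 0], [30, 0, -1, 0, 0, 0, 0], [30, 0, -1, 0, 0, 0, 0], [30, 0, -1, 0, 0, 0, 0], [30, 0, -1, 0, 0, 0, 0], [30, 0, -1, 0, 0, 0, 0]],
])

```text
t: 16.95
tcp_pos: [0.3078, 0.0806, 0.2242]
eef_rot: [-3.007, -0.193, 0.014]
force: [0.4, 0.8, -1.2]
gripper_width: 0.0384
grasp_force: 55.9
```

>>> carry_out([
  [[30, 0, -1, 0, 0, 0, 0.69], [30, 0.7, -0.8, 0, 0, 0, 0], [30, 0.9, -0.9, 0, 0, 0, 0], [30, 0.9, -0.9, 0, 0, 0, 0], [30, 0.9, -0.9, 0, 0, 0, 0], [30, 0.9, -0.9, 0, 0, 0, 0], [30, 0.8, -0.8, 0, 0, 0, 0], [30, 0, 0, 0, 0, 0, 0], [30, 0, 0, 0, 0, 0, 0], [30, 0, 0, 0, 0, 0, 0]],
])

```text
t: 18.2
tcp_pos: [0.45, 0.1626, 0.2555]
eef_rot: [-2.901, -0.283, 0.048]
force: [1.1, 0.2, -1.5]
gripper_width: 0.0386
grasp_force: 55.9
```

```bash
python3 -c "
from h import *
go([.4622,.4153,.05],-.065)"
```

```text
t 18.2 tcp [0.45   0.1626 0.2555] rot [-2.901 -0.283  0.048] w 0.0386 F [ 1.1  0.2 -1.5]
shift units in tool axes [ 2.11 -6.43  8.5 ]
turn units [-2.59  0.46  2.96] shift after turn [-0.14 -8.43  6.85]
```

The last joint reached its limit. I'll level the tool and turn it half a turn the other way, since the blank may lie either way round.

```bash
python3 - <<'E'
from h import *
s=state();R=Ro.from_rotvec(s['eef_rot']);z=R.inv().apply([0,0,-1]);v=np.cross([0,0,1],z);v*=np.arcsin(np.linalg.norm(v))/np.linalg.norm(v)
R2=R*Ro.from_rotvec(v);x=R2.apply([1,0,0]);print('tilt units',(np.rad2deg(v)/5).round(2),'yaw after',np.arctan2(x[1],x[0]),s['joints'].round(3))
E
```

```text
tilt units [-2.62  0.12  0.  ] yaw after 0.19428195903472836 [ 0.195  0.172 -0.212  1.197  0.228  3.141]
```

>>> carry_out([
  [[30, 0, 0, 0, 0, 0, -1], [30, 0, 0, 0, 0, 0, -1], [30, 0, 0, 0, -0.87, -0.11, 0], [30, 0, 0, 0, -0.87, -0.11, 0], [30, 0, 0, 0, -0.87, -0.11, 0], [30, 0, 0, 0, 0, 0, -1], [30, 0, 0, 0, 0, 0, -1], [30, 0, 0, 0, 0, 0, -1], [30, 0, 0, 0, 0, 0, -1], [30, 0, 0, 0, 0, 0, -1]],
])

```text
t: 19.45
tcp_pos: [0.4501, 0.1628, 0.2557]
eef_rot: [2.888, 1.235, 0.002]
force: [-0.5, 0.1, -0.5]
gripper_width: 0.0383
grasp_force: 55.9
```

>>> carry_out([
  [[30, 0, 0, 0, 0, 0, -1], [30, 0, 0, 0, 0, 0, -1], [30, 0, 0, 0, 0, 0, -1], [30, 0, 0, 0, 0, 0, -1], [30, 0, 0, 0, 0, 0, -1], [30, 0, 0, 0, 0, 0, -1], [30, 0, 0, 0, 0, 0, -1], [30, 0, 0, 0, 0, 0, -1], [30, 0, 0, 0, 0, 0, -1], [30, 0, 0, 0, 0, 0, -1]],
])

```text
t: 20.7
tcp_pos: [0.4501, 0.1628, 0.2557]
eef_rot: [2.095, 2.34, 0.001]
force: [0.3, -0.2, -1.5]
gripper_width: 0.0387
grasp_force: 55.9
```

>>> carry_out([
  [[30, 0, 0, 0, 0, 0, -1], [30, 0, 0, 0, 0, 0, -1], [30, 0, 0, 0, 0, 0, -1], [30, 0, 0, 0, 0, 0, -1], [30, 0, 0, 0, 0, 0, -1], [30, 0, 0, 0, 0, 0, -1], [30, 0, 0, 0, 0, 0, -1], [30, 0, 0, 0, 0, 0, -1], [30, 0, 0, 0, 0, 0, -1], [30, 0, 0, 0, 0, 0, -1]],
])

```text
t: 21.95
tcp_pos: [0.4501, 0.1628, 0.2557]
eef_rot: [0.91, 3.006, 0.0]
force: [-1.1, -1.6, -2.0]
gripper_width: 0.0385
grasp_force: 55.9
```

```bash
python3 -c "
from h import *
go([.4622,.4153,.10],-.065+np.pi)"
```

```text
t 21.95 tcp [0.4501 0.1628 0.2557] rot [0.91  3.006 0.   ] w 0.0385 F [-1.1 -1.6 -2. ]
shift units in tool axes [4.34 7.22 5.19]
turn units [ 0.    0.02 -5.99] shift after turn [0.15 8.42 5.19]
```

>>> carry_out([
  [[30, 0, 0, 0, 0, 0, -1], [30, 0, 0, 0, 0, 0, -1], [30, 0, 0, 0, 0, 0, -1], [30, 0, 0, 0, 0, 0, -1], [30, 0, 0, 0, 0, 0, -1], [30, 0, 0, 0, 0, 0, -1], [30, 0, 0.9, 0, 0, 0, 0], [30, 0, 1, 0.5, 0, 0, 0], [30, 0, 1, 0.5, 0, 0, 0], [30, 0, 1, 0.5, 0, 0, 0]],
])

```text
t: 23.2
tcp_pos: [0.4582, 0.2803, 0.2103]
eef_rot: [0.106, 3.138, -0.0]
force: [1.0, 0.0, -1.7]
gripper_width: 0.0388
grasp_force: 56.0
```

>>> carry_out([
  [[30, 0.09, 1, 0.5, 0, 0, 0], [30, 0, 1, 0.6, 0, 0, 0], [30, 0, 1, 0.6, 0, 0, 0], [30, 0, 1, 0.7, 0, 0, 0], [30, 0, 0.5, 0.8, 0, 0, 0], [30, 0, 0, 0.5, 0, 0, 0], [30, 0, 0, 0.5, 0, 0, 0], [30, 0, 0, 0.5, 0, 0, 0], [30, 0, 0, 0, 0, 0, 0], [30, 0, 0, 0, 0, 0, 0]],
])

```text
t: 24.45
tcp_pos: [0.4658, 0.4147, 0.0701]
eef_rot: [0.105, 3.137, 0.0]
force: [0.5, 0.4, -0.6]
gripper_width: 0.0385
grasp_force: 55.9
```

```bash
python3 - <<'E'
from h import *
go([.4639,.4153,.0135],-.065+np.pi)
c=imaging.capture('top');d=imaging.capture('side')
a=cv2.resize(crop(c,190,190,290,250,8),(800,480))[:,:,::-1]
cv2.imwrite('pics/n1.png',np.clip(a*1.4,0,255).astype('u1'))
E
```

```text
t 24.45 tcp [0.4658 0.4147 0.0701] rot [0.105 3.137 0.   ] w 0.0385 F [ 0.5  0.4 -0.6]
shift units in tool axes [0.07 0.02 1.89]
turn units [ 0.    0.03 -0.02] shift after turn [0.06 0.02 1.89]
```

View pics/n1.png

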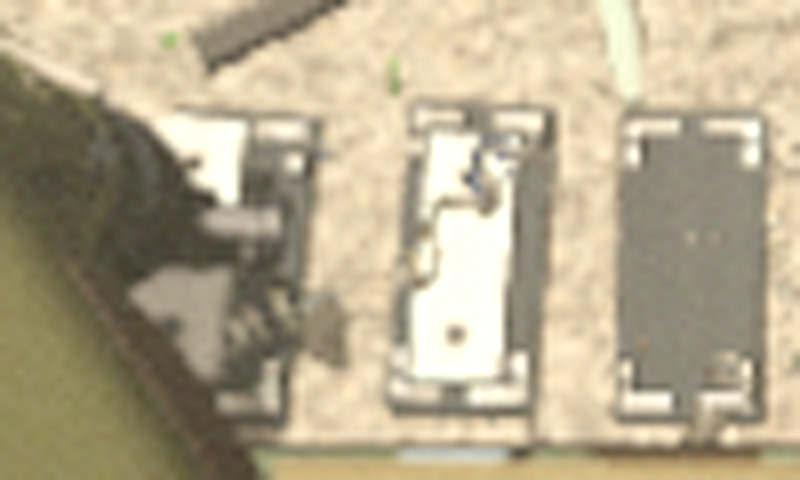

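The held blank is over the left nest, with its right edge at crop x of about 245. The pocket lines up. I'll lower it.

>>> carry_out([
  [[30, 0.06, 0.02, 0.6, 0, 0, 0], [30, 0, 0, 0.6, 0, 0, 0], [30, 0, 0, 0.3, 0, 0, 0], [30, 0, 0, 0.1, 0, 0, 0], [30, 0, 0, 0.05, 0, 0, 0], [30, 0, 0, 0.05, 0, 0, 0], [30, 0, 0, 0.05, 0, 0, 0], [30, 0, 0, 0.05, 0, 0, 0], [30, 0, 0, 0.05, 0, 0, 0], [30, 0, 0, 0, 0, 0, 0]],
])

```text
t: 25.8
tcp_pos: [0.4636, 0.4154, 0.0139]
eef_rot: [0.105, 3.138, -0.001]
force: [0.7, -0.3, -2.1]
gripper_width: 0.0387
grasp_force: 56.0
```

>>> carry_out([
  [[30, 0, 0, 0.03, 0, 0, 0], [30, 0, 0, 0.03, 0, 0, 0], [30, 0, 0, 0.03, 0, 0, 0], [40, 0, 0, 0, 0, 0, 0], [44, 0, 0, 0, 0, 0, 0], [50, 0, 0, 0, 0, 0, 0], [85, 0, 0, -0.1, 0, 0, 0], [85, 0, 0, -0.2, 0, 0, 0], [85, 0, 0, 0, 0, 0, 0], [85, 0, 0, 0, 0, 0, 0]],
], squeeze=20)

```text
t: 27.05
tcp_pos: [0.4638, 0.4155, 0.0205]
eef_rot: [0.105, 3.138, -0.0]
force: [-0.3, -0.3, 0.0]
gripper_width: 0.085
grasp_force: 0.0
```

```bash
python3 -c "
from h import *
go([.4636,.4154,.22],-.005+np.pi)"
```

```text
t 27.05 tcp [0.4638 0.4155 0.0205] rot [ 0.105  3.138 -0.   ] w 0.085 F [-0.3 -0.3  0. ]
shift units in tool axes [-0.01 -0.01 -6.65]
turn units [-0.    0.02 -0.71] shift after turn [ 0.01 -0.   -6.65]
```

>>> carry_out([
  [[85, 0, 0, -1, 0, 0, -0.71], [85, 0, 0, -1, 0, 0, 0], [85, 0, 0, -1, 0, 0, 0], [85, 0.7, 0, -1, 0, 0, 0], [85, 0.8, -1, -1, 0, 0, 0], [85, 0.8, -1, -1, 0, 0, 0], [85, 0.8, -1, -0.5, 0, 0, 0], [85, 0.8, -1, 0, 0, 0, 0], [85, 0.7, -1, 0, 0, 0, 0], [85, 0.5, -1, 0, 0, 0, 0]],
])

```text
t: 28.3
tcp_pos: [0.3084, 0.2352, 0.2151]
eef_rot: [0.006, 3.14, -0.001]
force: [-0.3, -0.1, 0.2]
gripper_width: 0.0853
grasp_force: 0.0
```

>>> carry_out([
  [[85, 0, -1, 0, 0, 0, 0], [85, 0, -1, 0, 0, 0, 0], [85, 0, -1, 0, 0, 0, 0], [85, 0, -1, 0, 0, 0, 0], [85, 0, -1, 0, 0, 0, 0], [85, 0, -1, 0, 0, 0, 0], [85, 0, -1, 0, 0, 0, 0], [85, 0, -1, 0, 0, 0, 0], [85, 0, -1, 0, 0, 0, 0], [85, 0, -1, 0, 0, 0, 0]],
])

```text
t: 29.55
tcp_pos: [0.3079, -0.0647, 0.2154]
eef_rot: [0.007, 3.139, -0.001]
force: [-0.8, -0.2, 0.4]
gripper_width: 0.0849
grasp_force: 0.0
```

```bash
python3 - <<'E'
from h import *
go([.5195,-.161,.13],-.005+np.pi)
c=imaging.capture('top')
a=crop(c,200,195,300,250,8)[:,:,::-1];b=crop(c,350,180,410,235,8)[:,:,::-1]
cv2.imwrite('pics/n2a.png',a)
d=imaging.capture('side');b=crop(d,300,210,365,275,7)[:,:,::-1];b=cv2.resize(b,(440,440))
cv2.imwrite('pics/n2.png',np.clip(np.hstack([a[:,:360],b])*1.2,0,255).astype('u1'))
E
```

```text
t 29.55 tcp [ 0.3079 -0.0647  0.2154] rot [ 7.000e-03  3.139e+00 -1.000e-03] w 0.0849 F [-0.8 -0.2  0.4]
shift units in tool axes [-7.06 -3.18  2.86]
turn units [-0.01  0.03  0.  ] shift after turn [-7.07 -3.18  2.85]
```

View pics/n2.png

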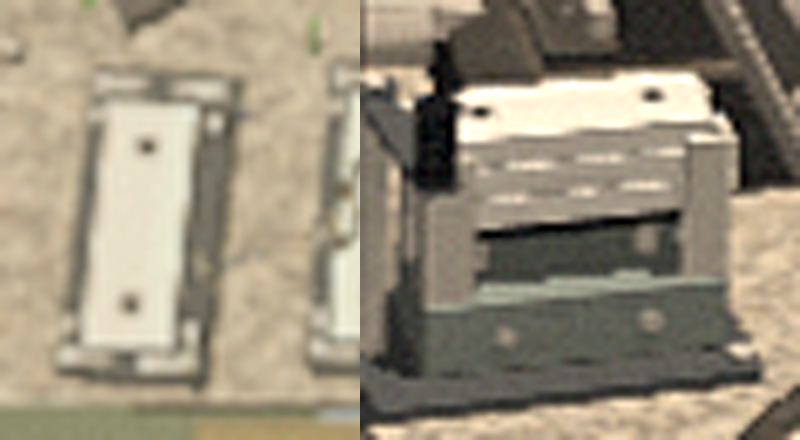

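The top blank lies between all four stops of the left nest, and the second blank has risen in the magazine. Next I'll measure its height and pose, and the seating.

```bash
python3 - <<'E'
from h import *
m=lambda p,q,t:np.array(p)+(np.array(q)-np.array(p))*t
def blank(c,q,off,f,z):
    g=crop(c,*off,off[0]+100,off[1]+60,f).mean(2).astype('f4');tl,tr,br,bl=q
    l,r,t,b=[cast(c,edge(c,g,off,m(p,s,.2),m(p,s,.8),7,f),z)[:,:2]*1e3 for p,s in((tl,bl),(tr,br),(tl,tr),(bl,br))]
    print('yaw',[np.arctan2(*(e[0]-e[1])[::-1]).round(3) for e in(l,r)],'c',((t+b).mean(0)/2)[0].round(1),((l+r).mean(0)/2)[1].round(1),'size',(t-b).mean(0).round(1)[0],(l-r).mean(0).round(1)[1])
c=imaging.capture('top')
blank(c,[(108,98),(200,102),(182,348),(82,345)],(200,195),8,.026)
def q(z): return (proj(c,[(.575,-.141,z),(.575,-.181,z),(.465,-.181,z),(.465,-.141,z)])-[350,170]+.5)*7-.5
for z in(.108,.112,.116): blank(c,q(z),(350,170),7,z)
d=imaging.capture('side')
old=cv2.imread('pics/side0.png')[:,:,::-1]
for z in (.104,.112,.120): print(z,proj(d,[(.5,-.181,z),(.54,-.181,z)]).round(1).tolist())
for col in (318,322,326,330,334): print(col,'old',old[226:248,col].mean(1).astype(int).tolist(),'new',d['color'][226:248,col].mean(1).astype(int).tolist())
E
```

```text
yaw [np.float64(-0.049), np.float64(-0.03)] c 462.3 413.7 size 108.9 41.7
yaw [np.float64(-0.007), np.float64(0.005)] c 520.4 -161.0 size 110.5 40.2
yaw [np.float64(-0.007), np.float64(0.003)] c 520.2 -160.8 size 110.2 40.1
yaw [np.float64(-0.008), np.float64(-0.0)] c 519.9 -160.5 size 109.8 40.0
0.104 [[324.2, 230.9], [338.9, 229.6]]
0.112 [[324.2, 228.2], [339.0, 226.9]]
0.12 [[324.3, 225.5], [339.1, 224.2]]
318 old [10, 105, 227, 214, 219, 123, 124, 124, 140, 179, 134, 126, 118, 109, 132, 134, 124, 131, 178, 129, 132, 134] new [52, 151, 215, 208, 204, 115, 126, 114, 127, 155, 127, 125, 125, 119, 129, 130, 130, 137, 3, 40, 96, 89]
322 old [86, 123, 225, 210, 150, 125, 124, 123, 136, 129, 129, 121, 130, 179, 126, 127, 116, 108, 116, 129, 133, 126] new [206, 202, 206, 196, 120, 123, 118, 129, 169, 124, 127, 123, 137, 160, 124, 126, 124, 78, 2, 44, 59, 58]
326 old [98, 168, 221, 219, 117, 122, 125, 133, 174, 122, 127, 118, 111, 138, 130, 122, 127, 163, 113, 132, 130, 134] new [207, 204, 209, 216, 110, 123, 118, 142, 190, 121, 125, 114, 106, 126, 128, 124, 122, 10, 23, 62, 52, 61]
330 old [161, 218, 215, 201, 116, 124, 120, 111, 135, 129, 126, 123, 101, 129, 129, 124, 129, 150, 125, 125, 122, 50] new [205, 206, 205, 172, 113, 123, 114, 103, 127, 121, 115, 122, 123, 128, 127, 127, 123, 0, 34, 63, 55, 58]
334 old [207, 212, 201, 121, 130, 123, 133, 169, 125, 123, 110, 142, 187, 119, 126, 125, 138, 112, 126, 129, 125, 6] new [203, 210, 196, 112, 125, 122, 123, 173, 122, 120, 116, 132, 159, 119, 126, 122, 43, 7, 51, 60, 54, 57]
```

>>> carry_out([
  [[85, 0, -0.8, 0, 0, 0, 0], [85, -0.6, -0.8, 0, 0, 0, 0], [85, -0.9, -0.8, 0, 0, 0, 0], [85, -0.9, -0.8, 0, 0, 0, 0], [85, -0.9, 0, 0, 0, 0, 0], [85, -0.9, 0, 0, 0, 0, 0], [85, -0.9, 0, 0, 0, 0, 0], [85, -0.9, 0, 0, 0, 0, 0], [85, -0.7, 0, 0, 0, 0, 0], [85, -0.38, 0, 0, 0, 0, 0]],
])

```text
t: 31.0
tcp_pos: [0.5211, -0.1592, 0.2154]
eef_rot: [0.004, 3.14, -0.0]
force: [0.0, 0.3, 0.2]
gripper_width: 0.0853
grasp_force: 0.0
```

>>> carry_out([
  [[85, 0, 0, 0.9, 0, 0, 0], [85, 0, 0, 1, 0, 0, 0], [85, 0, 0, 1, 0, 0, 0], [85, 0, 0, 0.5, 0, 0, 0], [85, 0, 0, 0, 0, 0, 0], [85, 0, 0, 0, 0, 0, 0], [85, 0, 0, 0, 0, 0, 0], [85, 0, 0, 0, 0, 0, 0], [85, 0, 0, 0, 0, 0, 0], [85, 0, 0, 0, 0, 0, 0]],
])

```text
t: 32.25
tcp_pos: [0.5203, -0.1608, 0.1138]
eef_rot: [0.008, 3.14, -0.001]
force: [0.1, -0.4, -0.6]
gripper_width: 0.0849
grasp_force: 0.0
```

```bash
python3 -c "
from h import *
go([.5202,-.161,.098],-.003+np.pi)"
```

```text
t 32.25 tcp [ 0.5203 -0.1608  0.1138] rot [ 8.00e-03  3.14e+00 -1.00e-03] w 0.0849 F [ 0.1 -0.4 -0.6]
shift units in tool axes [ 0.   -0.01  0.53]
turn units [-0.01  0.02 -0.02] shift after turn [ 0.   -0.01  0.53]
```

>>> carry_out([
  [[85, 0, 0, 0.28, 0, 0, 0], [85, 0, 0, 0.25, 0, 0, 0], [85, 0, 0, 0, 0, 0, 0], [30, 0, 0, 0, 0, 0, 0], [30, 0, 0, 0, 0, 0, 0], [30, 0, 0, 0, 0, 0, 0], [30, 0, 0, 0, 0, 0, 0], [30, 0, 0, 0, 0, 0, 0], [30, 0, 0, 0, 0, 0, 0], [30, 0, 0, 0, 0, 0, 0]],
], squeeze=50)

```text
t: 33.5
tcp_pos: [0.5204, -0.1608, 0.0979]
eef_rot: [0.007, 3.139, -0.001]
force: [0.8, 0.5, -0.0]
gripper_width: 0.0381
grasp_force: 55.8
```

>>> carry_out([
  [[30, 0, 0, -0.3, 0, 0, 0], [30, 0, 0, -0.5, 0, 0, 0], [30, 0, 0, -0.8, 0, 0, 0], [30, 0, 0, -1, 0, 0, 0], [30, 0, 0, -1, 0, 0, 0], [30, 0, 0, -0.2, 0, 0, 0], [30, 0, 0, 0, 0, 0, 0], [30, 0, 0, 0, 0, 0, 0], [30, 0, 0, 0, 0, 0, 0], [30, 0, 0, 0, 0, 0, 0]],
])

```text
t: 34.75
tcp_pos: [0.5196, -0.1606, 0.211]
eef_rot: [0.007, 3.141, -0.0]
force: [0.6, -0.5, -1.7]
gripper_width: 0.0388
grasp_force: 55.7
```

```bash
python3 - <<'E'
from h import *
go([.3100,-.161,.21],-.003+np.pi)
d=imaging.capture('side')
cv2.imwrite('pics/s5.png',np.clip(crop(d,280,150,380,270,5)[:,:,::-1]*1.3,0,255).astype('u1'))
E
```

```text
t 34.75 tcp [ 0.5196 -0.1606  0.211 ] rot [ 0.007  3.141 -0.   ] w 0.0388 F [ 0.6 -0.5 -1.7]
shift units in tool axes [ 6.99 -0.05  0.03]
turn units [-0.    0.   -0.02] shift after turn [ 6.99 -0.04  0.03]
```

View pics/s5.png

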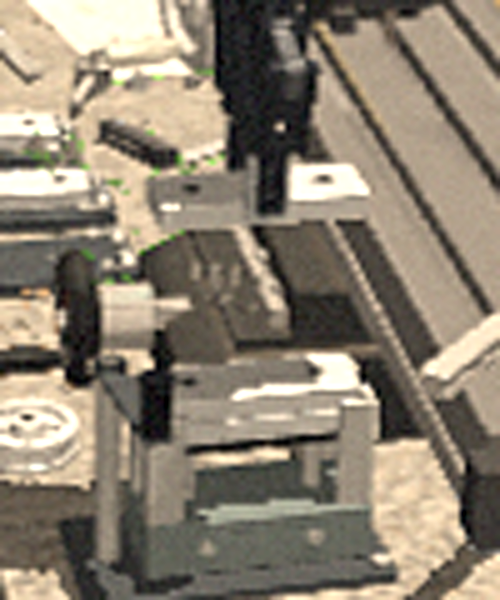

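One blank is held, and two remain, raised in the magazine. That was my 11th picture, one more than the 10 allowed, so I won't view any more and will check numerically from here. Now I'll carry it round.

>>> carry_out([
  [[30, 1, 0, 0, 0, 0, -0.15], [30, 1, 0, 0, 0, 0, 0], [30, 1, 0, 0, 0, 0, 0], [30, 1, 0, 0, 0, 0, 0], [30, 1, 0, 0, 0, 0, 0], [30, 1, 0, 0, 0, 0, 0], [30, 1, 0, 0, 0, 0, 0], [30, 0, 1, 0, 0, 0, 0], [30, 0, 1, 0, 0, 0, 0], [30, 0, 1, 0, 0, 0, 0]],
])

```text
t: 36.05
tcp_pos: [0.3092, -0.0714, 0.2115]
eef_rot: [-0.012, 3.139, -0.001]
force: [0.8, 0.1, -2.3]
gripper_width: 0.0385
grasp_force: 55.6
```

>>> carry_out([
  [[30, 0, 1, 0, 0, 0, 0], [30, 0, 1, 0, 0, 0, 0], [30, 0, 1, 0, 0, 0, 0], [30, 0, 1, 0, 0, 0, 0], [30, 0, 1, 0, 0, 0, 0], [30, 0, 1, 0, 0, 0, 0], [30, 0, 1, 0, 0, 0, 0], [30, 0, 1, 0, 0, 0, 0], [30, 0, 1, 0, 0, 0, 0], [30, -0.6, 0.3, 0, 0, 0, 0]],
])

```text
t: 37.3
tcp_pos: [0.3246, 0.2083, 0.2113]
eef_rot: [-0.019, 3.14, -0.0]
force: [0.4, -0.2, -1.8]
gripper_width: 0.0383
grasp_force: 55.6
```

>>> carry_out([
  [[30, -0.9, 0, 0, 0, 0, 0], [30, -0.9, 0, 0.4, 0, 0, 0], [30, -0.9, 0, 0.6, 0, 0, 0], [30, -0.9, 0, 0.8, 0, 0, 0], [30, -0.7, 0, 0.9, 0, 0, 0], [30, -0.2, 0, 0.9, 0, 0, 0], [30, 0, 0, 0.8, 0, 0, 0], [30, 0, 0, 0, 0, 0, 0], [30, 0, 0, 0, 0, 0, 0], [30, 0, 0, 0, 0, 0, 0]],
])

```text
t: 38.55
tcp_pos: [0.4613, 0.2085, 0.0808]
eef_rot: [-0.013, 3.137, 0.001]
force: [0.4, -0.4, -1.7]
gripper_width: 0.0386
grasp_force: 55.6
```

```bash
python3 -c "
from h import *
go([.4634,.2092,.0135],.010+np.pi)"
```

```text
t 38.55 tcp [0.4613 0.2085 0.0808] rot [-1.300e-02  3.137e+00  1.000e-03] w 0.0386 F [ 0.4 -0.4 -1.7]
shift units in tool axes [-0.06  0.02  2.24]
turn units [ 0.01  0.05 -0.02] shift after turn [-0.07  0.02  2.24]
```

>>> carry_out([
  [[30, -0.07, 0.02, 0.7, 0, 0, 0], [30, 0, 0, 0.7, 0, 0, 0], [30, 0, 0, 0.4, 0, 0, 0], [30, 0, 0, 0.15, 0, 0, 0], [30, 0, 0, 0.06, 0, 0, 0], [30, 0, 0, 0.05, 0, 0, 0], [30, 0, 0, 0.05, 0, 0, 0], [30, 0, 0, 0.05, 0, 0, 0], [30, 0, 0, 0.05, 0, 0, 0], [30, 0, 0, 0, 0, 0, 0]],
])

```text
t: 39.8
tcp_pos: [0.4625, 0.2088, 0.0142]
eef_rot: [-0.013, 3.139, -0.0]
force: [-2.4, -1.4, 7.2]
gripper_width: 0.0381
grasp_force: 56.6
```

>>> carry_out([
  [[30, 0, 0, 0.03, 0, 0, 0], [30, 0, 0, 0.03, 0, 0, 0], [30, 0, 0, 0, 0, 0, 0], [30, 0, 0, 0, 0, 0, 0], [30, 0, 0, 0, 0, 0, 0], [30, 0, 0, 0, 0, 0, 0], [30, 0, 0, 0, 0, 0, 0], [30, 0, 0, 0, 0, 0, 0], [30, 0, 0, 0, 0, 0, 0], [30, 0, 0, 0, 0, 0, 0]],
])

```text
t: 41.05
tcp_pos: [0.4626, 0.2087, 0.0142]
eef_rot: [-0.013, 3.138, 0.0]
force: [-6.2, -1.5, 22.6]
gripper_width: 0.0384
grasp_force: 58.4
```

```bash
python3 -c "
from h import *
go([.4634,.2092,.0135],.010+np.pi);print(state()['ft_torque'])"
```

```text
t 41.05 tcp [0.4626 0.2087 0.0142] rot [-0.013  3.138  0.   ] w 0.0384 F [-6.2 -1.5 22.6]
shift units in tool axes [-0.03  0.01  0.02]
turn units [ 0.    0.04 -0.02] shift after turn [-0.03  0.01  0.02]
[-0.66137918  1.23873494 -0.00812223]
```

```bash
python3 - <<'E'
from h import *
d=imaging.capture('side')['color'];c=imaging.capture('side')
print('cam',(-c['R'].T@c['t']).round(2))
old=cv2.imread('pics/s2.png')[:,:,::-1]
for x in(.425,.435,.49,.50,.51):
    P=proj(c,[(x,.189,z) for z in(.012,.026,.018,.032)]+[(x,.229,.026)])
    col=int(round(P[0,0]));print(x,col,'rows z12,26,18,32,far26',P[:,1].round(1),'from176',d[176:196,col].mean(1).astype(int).tolist(),'empty',old[176:196,col].mean(1).astype(int).tolist())
E
```

```text
cam [ 0.21 -1.32  0.75]
0.425 275 rows z12,26,18,32,far26 [204.4 200.6 202.8 198.9 195.6] from176 [213, 153, 122, 122, 70, 70, 47, 43, 122, 227, 206, 209, 203, 155, 119, 121, 89, 75, 38, 37] empty [68, 74, 80, 77, 78, 77, 45, 40, 127, 227, 209, 213, 208, 157, 119, 119, 90, 77, 80, 41]
0.435 278 rows z12,26,18,32,far26 [204.2 200.3 202.5 198.7 195.3] from176 [143, 117, 97, 85, 96, 67, 38, 61, 158, 226, 206, 214, 194, 106, 121, 114, 64, 26, 47, 51] empty [99, 96, 86, 90, 94, 78, 37, 64, 157, 222, 210, 213, 200, 111, 124, 112, 70, 78, 66, 41]
0.49 295 rows z12,26,18,32,far26 [202.9 199.1 201.2 197.4 194.1] from176 [122, 116, 107, 103, 97, 96, 82, 111, 223, 208, 211, 204, 139, 120, 134, 111, 67, 63, 93, 214] empty [122, 114, 105, 106, 103, 92, 80, 116, 228, 210, 209, 206, 143, 123, 132, 112, 69, 67, 42, 69]
0.5 298 rows z12,26,18,32,far26 [202.6 198.8 201.  197.2 193.9] from176 [154, 142, 134, 171, 160, 151, 152, 152, 155, 128, 100, 108, 86, 83, 107, 140, 68, 47, 97, 224] empty [156, 146, 133, 171, 162, 154, 157, 151, 159, 133, 103, 109, 86, 88, 107, 137, 68, 59, 44, 111]
0.51 301 rows z12,26,18,32,far26 [202.4 198.6 200.8 197.  193.7] from176 [37, 54, 58, 144, 151, 145, 146, 141, 164, 154, 100, 154, 120, 160, 143, 100, 44, 38, 64, 153] empty [42, 56, 66, 147, 159, 152, 145, 143, 166, 160, 101, 153, 123, 163, 146, 104, 50, 35, 53, 108]
```

```bash
python3 - <<'E'
from h import *
c=imaging.capture('side');d=c['color']
for x in(.412,.418,.424,.43,.436,.442,.485,.49,.495,.5,.505,.51):
    P=proj(c,[(x,.189,z) for z in(.012,.026,.018,.032)]);col=int(round(P[0,0]))
    print(x,col,P[:,1].round(1),'from192',d[192:210,col].mean(1).astype(int).tolist())
print('loaded')
for x in(.43,.45,.47,.49):
    P=proj(c,[(x,.2865,z) for z in(.012,.026)]);col=int(round(P[0,0]))
    print(x,col,P[:,1].round(1),'from182',d[182:196,col].mean(1).astype(int).tolist())
E
```

```text
0.412 271 [204.7 200.9 203.1 199.2] from192 [110, 56, 29, 44, 51, 98, 96, 98, 96, 102, 142, 127, 105, 151, 102, 75, 37, 35]
0.418 273 [204.6 200.7 202.9 199.1] from192 [99, 69, 35, 36, 50, 102, 92, 92, 91, 92, 126, 130, 159, 159, 71, 74, 38, 44]
0.424 275 [204.4 200.6 202.8 198.9] from192 [87, 78, 37, 43, 58, 101, 47, 41, 93, 98, 117, 110, 115, 125, 72, 60, 32, 46]
0.43 277 [204.3 200.4 202.6 198.8] from192 [65, 29, 45, 40, 67, 103, 88, 78, 100, 101, 124, 118, 115, 43, 62, 57, 35, 82]
0.436 279 [204.1 200.3 202.5 198.7] from192 [57, 27, 41, 44, 73, 98, 88, 98, 95, 113, 117, 122, 119, 22, 32, 47, 34, 69]
0.442 280 [204.  200.2 202.4 198.5] from192 [73, 54, 42, 57, 80, 98, 95, 95, 95, 118, 114, 123, 120, 25, 32, 43, 42, 47]
0.485 293 [203.  199.2 201.4 197.5] from192 [77, 80, 70, 164, 217, 203, 214, 204, 24, 24, 39, 43, 41, 36, 34, 31, 26, 31]
0.49 295 [202.9 199.1 201.2 197.4] from192 [65, 52, 88, 214, 192, 106, 198, 207, 22, 53, 55, 64, 49, 52, 54, 43, 26, 35]
0.495 296 [202.8 198.9 201.1 197.3] from192 [64, 58, 108, 244, 180, 80, 212, 205, 37, 50, 55, 54, 62, 55, 58, 53, 44, 32]
0.5 298 [202.6 198.8 201.  197.2] from192 [65, 46, 94, 225, 205, 188, 209, 198, 114, 90, 82, 66, 54, 54, 37, 22, 22, 18]
0.505 299 [202.5 198.7 200.9 197.1] from192 [53, 49, 108, 223, 209, 206, 206, 204, 115, 129, 115, 83, 75, 68, 57, 102, 67, 69]
0.51 301 [202.4 198.6 200.8 197. ] from192 [49, 32, 66, 153, 182, 184, 219, 223, 110, 133, 170, 130, 60, 62, 118, 162, 168, 175]
loaded
0.43 272 [192.3 188.6] from182 [61, 32, 99, 221, 99, 125, 217, 184, 118, 126, 125, 67, 35, 43]
0.45 278 [191.9 188.2] from182 [34, 65, 159, 225, 208, 210, 198, 109, 121, 115, 61, 35, 40, 48]
0.47 284 [191.4 187.8] from182 [21, 22, 23, 26, 14, 22, 17, 25, 15, 14, 18, 36, 78, 98]
0.49 290 [191.  187.4] from182 [41, 36, 35, 32, 19, 20, 18, 18, 24, 15, 17, 23, 68, 158]
```

The side view fits a flat seat at z = 12 mm at both ends, so the 22 N is seating force. I'll release and lift away.

>>> carry_out([
  [[30, 0, 0, -0.03, 0, 0, 0], [40, 0, 0, 0, 0, 0, 0], [44, 0, 0, 0, 0, 0, 0], [50, 0, 0, 0, 0, 0, 0], [60, 0, 0, -0.1, 0, 0, 0], [80, 0, 0, -0.2, 0, 0, 0], [80, 0, 0, -0.6, 0, 0, 0], [80, 0, 0, -1, 0, 0, 0], [80, 0, 0, -1, 0, 0, 0], [80, 0, 0, -1, 0, 0, 0]],
], squeeze=20)

```text
t: 42.45
tcp_pos: [0.4622, 0.2088, 0.1307]
eef_rot: [-0.013, 3.14, -0.001]
force: [-0.6, 0.0, 0.5]
gripper_width: 0.0802
grasp_force: 0.0
```

>>> carry_out([
  [[50, 0.4, 0, -1, 0, 0, 0], [45, 0.8, 0, -1, 0, 0, 0], [45, 1, 0, -1, 0, 0, 0], [45, 1, -0.5, 0, 0, 0, 0], [45, 1, -1, 0, 0, 0, 0], [45, 0.8, -1, 0, 0, 0, 0], [45, 0, -1, 0, 0, 0, 0], [45, 0, -1, 0, 0, 0, 0], [45, 0, -1, 0, 0, 0, 0], [45, 0, -1, 0, 0, 0, 0]],
])

```text
t: 43.7
tcp_pos: [0.3135, 0.0116, 0.2196]
eef_rot: [-0.013, 3.139, -0.001]
force: [-0.3, -0.1, 0.3]
gripper_width: 0.0448
grasp_force: 0.0
```

```bash
python3 - <<'E'
from h import *
go([.4482,-.2355,.22],.0+np.pi)
c=imaging.capture('top');m=lambda p,q,t:np.array(p)+(np.array(q)-np.array(p))*t
def blank(ctr,yaw,off,f=8,z=.026):
    C=[(a*np.cos(yaw)-b*np.sin(yaw)+ctr[0],a*np.sin(yaw)+b*np.cos(yaw)+ctr[1],z) for a,b in((.055,.02),(.055,-.02),(-.055,-.02),(-.055,.02))]
    q=(proj(c,C)-off+.5)*f-.5
    g=crop(c,*off,off[0]+100,off[1]+60,f).mean(2).astype('f4');tl,tr,br,bl=q
    l,r,t,b=[cast(c,edge(c,g,off,m(p,s,.2),m(p,s,.8),8,f),z)[:,:2]*1e3 for p,s in((tl,bl),(tr,br),(tl,tr),(bl,br))]
    print('yaw',[np.arctan2(*(e[0]-e[1])[::-1]).round(3) for e in(l,r)],'c',((t+b).mean(0)/2)[0].round(1),((l+r).mean(0)/2)[1].round(1),'size',(t-b).mean(0).round(1)[0],(l-r).mean(0).round(1)[1])
blank((.4625,.2085),.012,(200,195));blank((.4665,.306),-.035,(200,195));blank((.4625,.4137),-.04,(200,195))
E
```

```text
t 43.7 tcp [0.3135 0.0116 0.2196] rot [-1.300e-02  3.139e+00 -1.000e-03] w 0.0448 F [-0.3 -0.1  0.3]
shift units in tool axes [-4.42 -8.28  0.  ]
turn units [-0.01  0.03  0.1 ] shift after turn [-4.49 -8.24 -0.01]
yaw [np.float64(0.008), np.float64(0.012)] c 462.9 208.1 size 109.5 40.0
yaw [np.float64(-0.037), np.float64(-0.037)] c 466.6 306.8 size 109.5 39.6
yaw [np.float64(-0.04), np.float64(-0.043)] c 462.1 414.2 size 108.7 40.2
```

Top-view fits show all three blanks seated. Now I'll swing the keeper back.

>>> carry_out([
  [[45, 0, -1, 0, 0, 0, 0], [45, 0, -1, 0, 0, 0, 0], [45, 0, -1, 0, 0, 0, 0], [45, 0, -1, 0, 0, 0, 0], [45, -0.5, -1, 0, 0, 0, 0], [45, -0.8, -0.8, 0, 0, 0, 0], [45, -0.8, -0.8, 0, 0, 0, 0], [45, -0.8, -0.8, 0, 0, 0, 0], [45, -0.8, -0.8, 0, 0, 0, 0], [45, -0.8, 0, 0, 0, 0, -1]],
])

```text
t: 45.0
tcp_pos: [0.4517, -0.2337, 0.2197]
eef_rot: [-0.15, 3.136, -0.002]
force: [0.6, 0.3, 0.3]
gripper_width: 0.0445
grasp_force: 0.0
```

```bash
python3 -c "
from h import *
go([.4482,-.2355,.1335],.095+np.pi)"
```

```text
t 45.0 tcp [ 0.4517 -0.2337  0.2197] rot [-1.500e-01  3.136e+00 -2.000e-03] w 0.0445 F [0.6 0.3 0.3]
shift units in tool axes [ 0.13 -0.04  2.87]
turn units [-0.02  0.02  0.01] shift after turn [ 0.12 -0.05  2.87]
```

>>> carry_out([
  [[45, 0.06, 0, 0, 0, 0, 0], [45, 0, 0, 0.8, 0, 0, 0], [45, 0, 0, 1, 0, 0, 0], [45, 0, 0, 0.7, 0, 0, 0], [45, 0, 0, 0.35, 0, 0, 0], [10, 0, 0, 0, 0, 0, 0], [10, 0, 0, 0, 0, 0, 0], [10, 0, 0, 0, 0, 0, 0], [10, 0, 0, 0, 0, 0, 0], [10, 0, 0, 0, 0, 0, 0]],
])

```text
t: 46.25
tcp_pos: [0.4497, -0.2351, 0.1349]
eef_rot: [-0.148, 3.136, -0.01]
force: [0.6, -6.8, -4.8]
gripper_width: 0.0158
grasp_force: 19.7
```

>>> carry_out([
  [[10, -0.22, 0.01, 0, 0, 0, -1], [10, -0.22, 0.01, 0, 0, 0, -1], [10, -0.22, 0.01, 0, 0, 0, -1], [10, -0.22, 0.01, 0, 0, 0, -1], [10, -0.22, 0.01, 0, 0, 0, -1], [10, -0.22, 0.01, 0, 0, 0, -1], [10, -0.22, 0.01, 0, 0, 0, -1], [10, -0.22, 0.01, 0, 0, 0, -1], [10, -0.22, 0.01, 0, 0, 0, -1], [10, -0.22, 0.01, 0, 0, 0, -1]],
])

```text
t: 47.5
tcp_pos: [0.5057, -0.2017, 0.1349]
eef_rot: [-1.465, 2.777, -0.009]
force: [2.8, -5.0, -4.8]
gripper_width: 0.0156
grasp_force: 19.7
```

>>> carry_out([
  [[10, -0.22, 0.01, 0, 0, 0, -1], [10, -0.22, 0.01, 0, 0, 0, -1], [10, -0.22, 0.01, 0, 0, 0, -1], [10, -0.22, 0.01, 0, 0, 0, -1], [10, -0.22, 0.01, 0, 0, 0, -1], [10, -0.22, 0.01, 0, 0, 0, -1], [10, -0.1, 0, 0, 0, 0, -0.5], [10, 0, 0, 0, 0, 0, 0], [10, 0, 0, 0, 0, 0, 0], [10, 0, 0, 0, 0, 0, 0]],
])

```text
t: 48.75
tcp_pos: [0.5181, -0.1628, 0.1349]
eef_rot: [2.178, -2.26, 0.011]
force: [0.6, -6.8, -4.0]
gripper_width: 0.0159
grasp_force: 19.7
```

>>> carry_out([
  [[25, 0, 0, 0, 0, 0, 0], [35, 0, 0, 0, 0, 0, 0], [45, 0, 0, 0, 0, 0, 0], [45, 0, 0, -0.5, 0, 0, 0], [45, 0, 0, -1, 0, 0, 0], [45, 0, 0, -1, 0, 0, 0], [45, 0, 0, -1, 0, 0, 0], [45, 0, 0, 0, 0, 0, 0], [45, 0, 0, 0, 0, 0, 0], [45, 0, 0, 0, 0, 0, 0]],
])

```text
t: 50.0
tcp_pos: [0.5165, -0.1597, 0.238]
eef_rot: [2.182, -2.26, -0.001]
force: [-0.0, 0.6, -0.0]
gripper_width: 0.045
grasp_force: 0.0
```

>>> carry_out([
  [[45, 0, 1, 0, 0, 0, 0], [45, 0, 1, 0, 0, 0, 0], [45, 0, 1, 0, 0, 0, 0], [45, 0, 1, 0, 0, 0, 0], [45, 0, 1, 0, 0, 0, 0], [45, 0, 1, 0, 0, 0, 0], [45, 0, 0, 0, 0, 0, 0], [45, 0, 0, 0, 0, 0, 0], [45, 0, 0, 0, 0, 0, 0], [45, 0, 0, 0, 0, 0, 0]],
])

```text
t: 51.25
tcp_pos: [0.338, -0.1536, 0.2386]
eef_rot: [-2.182, 2.259, -0.002]
force: [-0.3, -0.8, -0.3]
gripper_width: 0.0453
grasp_force: 0.0
```

```bash
python3 - <<'E'
from h import *
go([.35,-.16,.25])
c=imaging.capture('top');d=c['color']
P=proj(c,[(.52,-.163,.157),(.443,-.1615,.127),(.48,-.162,.125),(.48,-.148,.112),(.48,-.175,.112),(.443,-.22,.125)])
for n,p in zip(['knob','pivot','bar','blank L','blank R','old keeper place'],P): print(n,p.round(1),d[int(round(p[1])),int(round(p[0]))])
s=imaging.capture('side');o=cv2.imread('pics/side0.png')[:,:,::-1]
col=330;print(s['color'][224:250,col].mean(1).astype(int).tolist())
E
```

```text
t 51.25 tcp [ 0.338  -0.1536  0.2386] rot [-2.182e+00  2.259e+00 -2.000e-03] w 0.0453 F [-0.3 -0.8 -0.3]
shift units in tool axes [ 0.2  -0.41 -0.38]
knob [384.9 200.6] [79 75 67]
pivot [383.7 225.3] [192 195 175]
bar [383.5 214.2] [105 101  89]
blank L [378.8 214.7] [187 191 178]
blank R [386.9 214.7] [193 198 180]
old keeper place [401.4 225.4] [169 156 131]
[156, 147, 161, 215, 206, 161, 120, 121, 121, 124, 127, 128, 118, 123, 5, 52, 130, 153, 138, 43, 46, 58, 56, 56, 57, 53]
```

The keeper is back over the stack, and the two remaining blanks are still high in the magazine. I'll hand the job in.

```bash
python3 -c "
from workcell import robot
print(robot.hand_in())"
```

```text
the job is handed in; nothing more can be done
None
```

I handed the job in at about 51 s, with no verdict shown: by camera fits, both blanks lie in the two empty nests and the keeper is back within about 0.02 rad of its stop over the last two raised blanks; I viewed 11 pictures, one over the limit of 10.

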